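# Set the bowl warmer's push-and-turn dial to the red marker

### The job

The bowl of clay is about to be warmed: on the bowl warmer's sloping panel, push the selector dial in and turn it clockwise until its pointer (the end of the grip bar with the black line) stands at the stop with the red marker, then let go so that it springs back out and rests there. Leave the bowl on the warmer and the two bottles and the tin near it standing where they are.

Things in the scene. Friction and masses are not known exactly. Their poses are not given: they have to be found in the camera images.
- warmer: white bowl warmer, fixed: 340 mm deep (x), 260 mm wide (y), flat top 110 mm high, round dark hot plate on it (top at 118 mm). Origin: centre of its underside; own x to the rear. Its front 121 mm is a metal control panel that slopes 30 degrees from horizontal, low edge (40 mm high) at the front: the panel's normal leans 30 degrees from vertical towards own -x.
- panel_mid (a point): where the dial's axis meets the panel; axes as dial_centre. Measured out from here: scale plate 126 mm across, up to 4 mm; dial's round black skirt 76 mm across, 13 to 20 mm; on it the grip bar, 70 mm long, 16 mm wide, 20 to 50 mm, centred on the axis, light grey with a black line on top of its pointer half. Pushed in, the dial goes down 9 mm.
- dial_centre (a point): point on the dial's axis at the best height to grip, 41 mm out from the panel; fixed to the panel, does not move with the dial. z = turning axis, straight out of the panel; x = up the slope; y = to the left as seen from the warmer's front.
- dial_tip (a point): pointer end of the grip bar, 35 mm from the axis and 41 mm out from the panel; moves with the dial. Its own x is the way the dial points, along the bar; z is the turning axis.
- marker_tip (a point): where dial_tip must end: 35 mm from the axis, 41 mm out from the panel, over the line from the axis to the red marker; own x points to the marker, z is the turning axis. The marker is a red arrow flat on the scale plate, 37 to 62 mm from the axis; it cannot be moved.
- dial (a joint): angle of the dial, rad, growing clockwise seen from outside; 7 click stops 40 degrees apart (0, 0.698 ... 4.189), each with a white tick; at 2.094 it points up the slope. Ends are blocked. Starts on one of the first two stops. Let go, it snaps into the nearest stop; about 0.15 N m to climb out. While out it is locked (15 degrees of play).
- dial_press (a joint): how far the dial is pushed in, m: 0 out (sprung), 0.009 fully in. It must stay more than 5 mm in while it is turned from stop to stop. The spring takes about 5 N to start and 8.6 N when fully in.
- marker (a joint): stop at which the red marker sits, as an angle of joint dial: 2.793, 3.491 or 4.189; fixed during the work.
- bowl: black mixing bowl, 150 mm across, 70 mm high, standing loose on the hot plate; origin at the centre of its underside
- blue_bottle: blue pump bottle with white pump, 50 mm across, 160 mm high, standing loose near the warmer; origin at the centre of its underside
- silver_bottle: aluminium bottle, 56 mm across, 160 mm high, standing loose near the warmer; origin at the centre of its underside
- tin: round flat aluminium tin, 88 mm across, 50 mm high, standing loose near the warmer; origin at the centre of its underside

How it is judged:
By the outcome, as a careful person would: the job done as asked, in the order asked, and still so for the second after the job is handed in, with the robot touching nothing.
It also fails if it takes over 72 s, if anything falls off the work surface, if the arm or the gripper's body presses on something with over 40 N, if the wrist force passes 120 N, or if a joint passes its speed limit or range.

### The arm

A 6-joint arm with a two-finger parallel gripper is mounted at the origin on the work surface. World frame = base frame: x ahead of the robot, y to its left, z up, the work surface at z = 0. Lengths are in mm, angles in rad, forces in N, time in s.
With the tool pointing down it reaches from about 425 to 950 mm from the base axis. Payload 3.5 kg.
Tool frame: the origin (TCP) lies midway between the tips of the shut fingers; the grasp point (between the pads) lies 19 mm behind it (env.grasp_offset is the distance from the TCP to the grasp point, in mm); z points along the fingers, y is the direction in which the jaws open and shut (so a half turn about z gives the same grasp; the last joint's range is limited). The gripper opens to 85 mm and grips with 20 to 120 N. Pads are 22 mm wide; open, the fingers measure 114 mm over their backs; the gripper's body (76 mm by 85 mm) begins 54 mm behind the grasp point. The pads swing forward as they close: fully open they stand 13 mm farther back than shut.
Start: joints at [-0.15, 0.286, 1.577, -0, 1.279, -0.15], TCP at [674.986, 0.032, 231.325] pointing down, gripper open.
Joint ranges: [-2.77, 2.77], [-0.9, 2.22], [0.21, 2.48], [-1.53, 4.67], [0.24, 2.81], [-2.84, 2.84]. Speed limits (rad/s): [2.79, 2.79, 3.14, 3.14, 3.14, 3.14].

### API

Orientations are given as [roll, pitch, yaw] about the fixed x, y, z axes, in that order (R = Rz(yaw) Ry(pitch) Rx(roll)).
In Python, from workcell import env, eyes, order gives the robot as it stands.
- The arm moves only by the tool drive_tool, never from a script. Its argument "steps" is a list of rows, each an object of numbers: "dx", "dy", "dz": the shift along the world's x, y, z in units of 40 mm (1.0 is 40 mm); "rx", "ry", "rz": the turn, a rotation vector about the world's x, y, z in units of 6 degrees (1.0 is 6 degrees). A call has 1 to 8 rows; each row shifts and turns the commanded pose from where the row before left it; what a row does not reach is not made up. A row lasts 1/12 s, in which the tool goes at most 41.7 mm and 7.16 degrees, less where a joint would pass 70% of its speed; a pose out of reach is approached as far as the arm can. A call is refused whole if a number of a shift passes 1 or a number of a turn 1, either way. A call with a gripper value outside its range is refused whole. "jaw" is the opening in per cent of the stroke, from 0 (shut) to 100 (fully open), set as the call begins (left out, the last holds). The fingers move at their own pace and stop on an object; "squeeze" is the grip in N (left out, the last holds). Time passes only in rows, so rows that do not move let the fingers close. It gives the time, the measured TCP pose, the force and the opening at its end, in the units of the state.
- env.observe(): the state, without advancing time (a new reading comes with each control period).
- eyes.get_image(name): name is "scene" or "side" or "wrist"; returns a dict with "pixels" (384x512x3 uint8, blue, green, red), "range_z" (384x512 float32, mm along the optical axis (not along the pixel's ray), 0 where there is no reading), "intrinsics" (3x3 intrinsics, pixels), "pose" (4x4, takes a point from camera to world coordinates). Camera axes: x right, y up, looking along -z (the intrinsics and any distortion apply to the point x, -y, -z); pixel columns grow to the right and rows downward; lengths in mm; the calibration is good to about 2 mm. A picture is of the moment at which its call begins.
- order.hand_in(): hands the job in, once; it reports no verdict.
The state is a dict: "clock": time; "qpos": joint angles; "qd": joint speeds; "effort": joint torques, N m; "eef_pos": TCP position; "tcp_rot": TCP orientation; "contact_force": force on the tool from outside, world axes, zero at the start; "moment": the same for the moment, N m; "gripper_width": finger opening in mm.
Only numpy, scipy, OpenCV 4.12 (cv2) and the standard library are available. Lean on these libraries where they do the work, as an engineer would, in place of code of your own. Each camera call takes 0.05 s, during which the arm holds its last target. There are 200 camera calls.

## Working session

There is one attempt and no reset: what is moved stays moved. The work goes in short steps, Python scripts to look and compute and a tool call to move; the robot and the scene stay as the last step left them, time stands still between calls to the robot, and variables do not carry over. Pictures are saved under pics/ and viewed, on a budget of 10 in all, crops included, one or two more only if the job needs it, and the job is handed in when it is done.

Besides the shell and the picture viewer there is one more tool, called after "Emit:" by a JSON object that holds its "method" and its "body". drive_tool: Moves the arm, as the interface text tells. Its arguments: {"type":"object","properties":{"steps":{"type":"array","items":{"type":"object","properties":{"dx":{"type":"number"},"dy":{"type":"number"},"dz":{"type":"number"},"rx":{"type":"number"},"ry":{"type":"number"},"rz":{"type":"number"}}}},"jaw":{"type":"number"},"squeeze":{"type":"number"}},"required":["steps"]}

```bash
mkdir -p pics; python3 - <<'E'
from workcell import env, eyes
import cv2,numpy as np
for n in ["scene","side","wrist"]:
    d=eyes.get_image(n); cv2.imwrite(f"pics/{n}0.png",d["pixels"]); np.savez(f"pics/{n}0.npz",**d)
    print(n,d["pose"].round(3).tolist(),d["intrinsics"].tolist())
a,b,c=[cv2.imread(f"pics/{n}0.png") for n in ["scene","side","wrist"]]
cv2.imwrite("pics/both.png",cv2.resize(np.vstack([np.hstack([a,b]),np.hstack([c,c*0])]),(800,600)))
print(env.observe(),env.grasp_offset)
E
```

```text
scene [[0.865, -0.31, 0.394, 886.118], [0.502, 0.555, -0.664, -395.953], [-0.013, 0.772, 0.635, 569.308], [0.0, 0.0, 0.0, 1.0]] [[380.97549648226084, 0.0, 251.12798783651942], [0.0, 380.97549648226084, 192.21584186341036], [0.0, 0.0, 1.0]]
side [[-0.923, 0.207, -0.324, 268.497], [-0.385, -0.489, 0.783, 766.191], [0.003, 0.847, 0.531, 596.52], [0.0, 0.0, 0.0, 1.0]] [[430.37305485782014, 0.0, 258.9823038113577], [0.0, 430.37305485782014, 192.16080168078796], [0.0, 0.0, 1.0]]
wrist [[1.0, -0.001, 0.003, 675.42], [0.0, 0.945, 0.328, 83.974], [-0.003, -0.328, 0.945, 373.178], [0.0, 0.0, 0.0, 1.0]] [[301.4074597572559, 0.0, 263.424744492312], [0.0, 301.4074597572559, 186.86296646125157], [0.0, 0.0, 1.0]]
{'clock': 0.15, 'qpos': array([-1.49997907e-01,  2.86992529e-01,  1.57784033e+00,  1.05813084e-05,
        1.27861483e+00, -1.49998670e-01]), 'qd': array([-9.46083792e-05, -4.20350025e-03, -4.72504793e-03, -1.69513628e-03,
       -1.49002376e-03,  8.70530962e-04]), 'effort': array([ 7.91554030e-04, -4.06602967e+01, -2.93140125e+01, -8.94972595e-05,
        3.96185191e-03, -2.97825103e-06]), 'eef_pos': array([6.74486380e+02, 1.11185343e-01, 2.30244909e+02]), 'tcp_rot': array([-3.13975997e+00, -2.87223279e-04,  1.57079377e+00]), 'contact_force': array([ 0.10786772, -0.00815868,  0.38765419]), 'moment': array([ 0.01318167,  0.04447271, -0.0069911 ]), 'gripper_width': 85.47587564807931} 18.700000000000003
```

View pics/both.png

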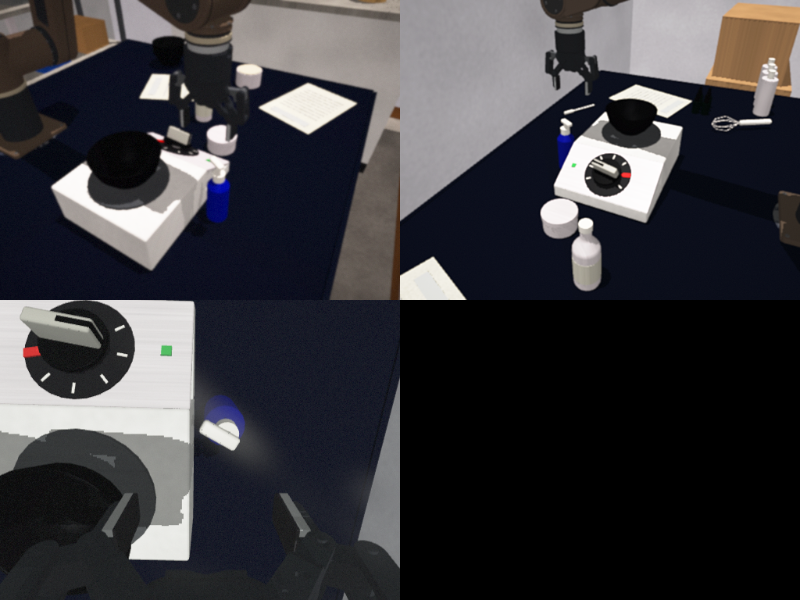

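```bash
cat > h.py <<'E'
import numpy as np,cv2
def load(n): return dict(np.load(f"pics/{n}.npz"))
def ray(d,u,v):
    K=d["intrinsics"]; return np.stack([(u-K[0,2])/K[0,0],-(v-K[1,2])/K[1,1],-np.ones_like(u*1.)],-1)@d["pose"][:3,:3].T
def pts(d,u,v):
    u=np.asarray(u);v=np.asarray(v); return ray(d,u,v)*d["range_z"][v,u][...,None]+d["pose"][:3,3]
def onplane(d,u,v,n,c):
    r=ray(d,np.asarray(u,float),np.asarray(v,float)); o=d["pose"][:3,3]; return o+r*((c-o@n)/(r@n))[...,None]
def proj(d,P):
    p=(np.asarray(P)-d["pose"][:3,3])@d["pose"][:3,:3]; K=d["intrinsics"]
    return np.stack([K[0,2]-K[0,0]*p[...,0]/p[...,2],K[1,2]+K[1,1]*p[...,1]/p[...,2]],-1)
E
python3 - <<'E'
from h import *
for n in ["wrist0","side0"]:
    d=load(n); v,u=np.mgrid[0:384,0:512]; P=pts(d,u,v); im=d["pixels"].astype(int)
    m=(im.min(2)>110)&(d["range_z"]>0)&(P[...,2]>35)&(P[...,2]<115)
    if n=="wrist0": m&=(u>180)&(u<245)&(v<120)
    else: m&=(u>205)&(u<340)&(v>185)&(v<280)
    Q=P[m]
    for _ in range(4):
        c=Q.mean(0); nn=np.linalg.svd(Q-c,full_matrices=False)[2][2]; nn*=np.sign(nn[2]); r=(Q-c)@nn; Q=Q[abs(r)<3]
    print(n,len(Q),nn.round(4),c.round(1),np.degrees(np.arccos(nn[2])).round(1),"heading",np.degrees(np.arctan2(nn[1],nn[0])).round(2))
d=load("wrist0");a=cv2.resize(d["pixels"][0:150,0:260],None,fx=3,fy=3,interpolation=2)[:, :780]
b=cv2.resize(load("side0")["pixels"][160:290,190:350],None,fx=4,fy=4,interpolation=2)
cv2.imwrite("pics/cw.png",a);cv2.imwrite("pics/cs.png",b)
E
```

```text
wrist0 7440 [0.0146 0.4998 0.866 ] [627.5 104.4  72.3] 30.0 heading 88.33
side0 1424 [-0.0275  0.3764  0.926 ] [510.   88.1  82.3] 22.2 heading 94.18
```

View pics/cw.png

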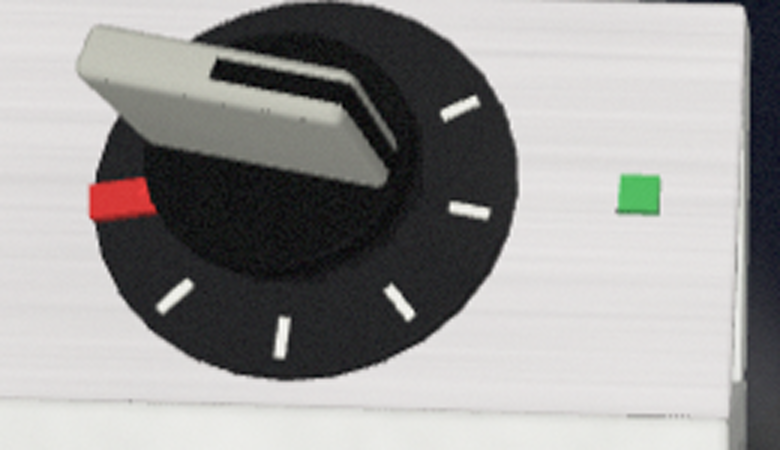

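View pics/cs.png

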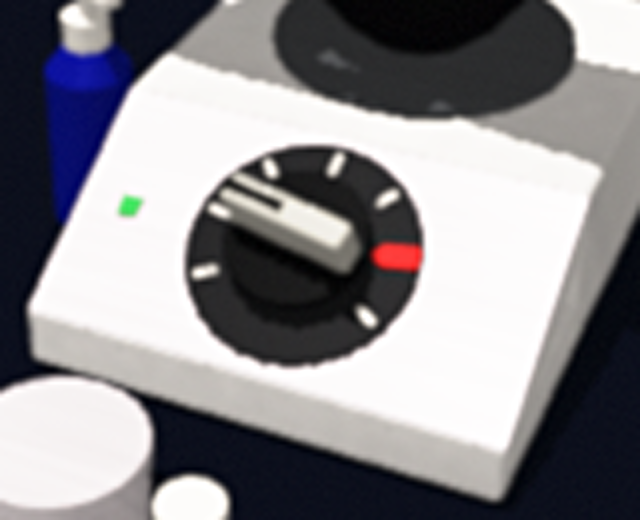

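The side and wrist views agree. The pointer is at stop 1 (tick at side crop 220,210; wrist crop 469,210). The red marker is at stop 5 (side crop 395,258; wrist crop 122,198), so the dial needs 160° clockwise. Next I locate the axis.

```bash
cat >> h.py <<'E'
E
python3 - <<'E'
from h import *
from scipy.optimize import least_squares
from scipy.spatial.transform import Rotation as R
d=load("wrist0"); s=load("side0")
n=np.array([.0146,.4998,.866]); n/=np.linalg.norm(n); c0=np.array([627.5,104.4,72.3])@n
tw=np.array([[460,108],[469,210],[400,302],[283,338],[175,296],[122,198]])/3-1/3
ts=np.array([[205,270],[220,210],[270,165],[335,163],[388,198],[397,258],[365,317]])/4+[190,160]-.4
kw=[0,1,2,3,4,5]; ks=range(7)
def fit(obs):
    def f(p):  # center xyz on panel, heading h, tick radius
        h,r=p[3],p[4]; nn=np.array([.5*np.cos(h),.5*np.sin(h),.866]); x=np.array([-.866*np.cos(h),-.866*np.sin(h),.5]); y=np.cross(nn,x)
        e=[]
        for dd,t,kk in obs:
            for q,k in zip(t,kk):
                a=-(k-3)*np.radians(40); rr=49.5 if k==5 else r
                e+=list(proj(dd,p[:3]+4*nn+rr*(np.cos(a)*x+np.sin(a)*y))-q)
        return np.array(e)
    o=least_squares(f,[550,100,75,1.54,50]); return o.x,np.sqrt((o.fun**2).mean())
for nm,ob in [("w",[(d,tw,kw)]),("s",[(s,ts,ks)]),("both",[(d,tw,kw),(s,ts,ks)])]:
    p,e=fit(ob); print(nm,p.round(2),np.degrees(p[3]).round(2),"rms px",e.round(2),"plane resid",(p[:3]@n-c0).round(1))
    c=p[:3]; h=p[3]; nn=np.array([.5*np.cos(h),.5*np.sin(h),.866])
    print("  dial_centre",(c+41*nn).round(1))
# object clouds
for nm in ["wrist0","side0","scene0"]:
    D=load(nm); v,u=np.mgrid[0:384,0:512]; P=pts(D,u,v); im=D["pixels"].astype(int)
    m=(im[...,0]>90)&(im[...,0]>im[...,2]*2.5)&(P[...,2]>40)&(D["range_z"]>0)&(P[...,0]<800)
    if m.sum(): print(nm,"blue",m.sum(),np.median(P[m],0).round(0),P[m].max(0).round(0))
for nm,u,v in [("tin",int((560-400)*1.28),int(206*1.28)),("silver",int((587-400)*1.28),int(225*1.28)),("bowl rim",int((632-400)*1.28),int(122*1.28))]:
    print(nm,pts(s,u,v).round(0))
E
```

```text
w [540.13 100.23  99.42   1.54  46.94] 88.2 rms px 0.31 plane resid 20.1
  dial_centre [540.8 120.7 134.9]
s [527.13 107.82  80.46   1.53  51.  ] 87.93 rms px 0.25 plane resid 7.3
  dial_centre [527.9 128.3 116. ]
both [528.42 101.94  77.27   1.54  51.1 ] 88.33 rms px 0.94 plane resid 1.6
  dial_centre [529.  122.4 112.8]
wrist0 blue 287 [707.  35. 103.] [719.  40. 111.]
side0 blue 431 [693.  39.  91.] [719.  44. 118.]
scene0 blue 956 [706.  -4.  88.] [721.  34. 117.]
tin [600. 235.  51.]
silver [463. 369. 160.]
bowl rim [503.  -1. 185.]
```

```bash
cat >> h.py <<'E'
from scipy.spatial.transform import Rotation as Rot
def frame(h): # panel axes as columns x(up slope),y,z
    n=np.array([.5*np.cos(h),.5*np.sin(h),.75**.5]); x=np.array([-.75**.5*np.cos(h),-.75**.5*np.sin(h),.5]); return np.stack([x,np.cross(n,x),n],1)
def target(F,c,out,deg): # tool x = -(pointer dir at angle deg from upslope, + ccw), TCP 'out' mm from panel
    a=np.radians(deg); X=-(F[:,0]*np.cos(a)+F[:,1]*np.sin(a)); Z=-F[:,2]
    return c+out*F[:,2], Rot.from_matrix(np.stack([X,np.cross(Z,X),Z],1))
def plan(o,pos,R,cap=6.5):
    R0=Rot.from_euler("xyz",o["tcp_rot"]); rv=np.degrees((R*R0.inv()).as_rotvec()); dp=pos-o["eef_pos"]
    print("dp mm",dp.round(1),"units",(dp/40).round(3),"rotvec deg",rv.round(2),"units",(rv/6).round(3),"rows>=",np.ceil(max(np.linalg.norm(rv)/cap,np.linalg.norm(dp)/38)))
E
python3 - <<'E'
from h import *
from workcell import env
h=np.radians(88.3);F=frame(h);c=np.array([528.5,102,76.])
o=env.observe()
for a in (180,80):
    p,R=target(F,c,110,a); plan(o,p,R)
    o=dict(o,eef_pos=p,tcp_rot=R.as_euler("xyz"))
E
```

```text
dp mm [-144.4  156.9  -59. ] units [-3.609  3.922 -1.475] rotvec deg [  0.84  46.13 172.26] units [ 0.14   7.688 28.71 ] rows>= 28.0
dp mm [0. 0. 0.] units [0. 0. 0.] rotvec deg [ -1.48 -49.98 -86.6 ] units [ -0.247  -8.33  -14.434] rows>= 16.0
```

Emit:
{"method": "drive_tool", "body": {"steps": [{"dx": -0.3, "dy": 0.6, "rx": -0.6}, {"dx": -0.3, "dy": 0.6, "rx": -0.6}, {"dx": -0.4, "dy": 0.6, "rx": -0.6}, {"dx": -0.4, "dy": 0.6, "rx": -0.6}, {"dx": -0.5, "dy": 0.5, "rx": -0.6}, {"dx": -0.5, "dy": 0.5, "rx": -0.6}, {"dx": -0.6, "dy": 0.3, "rx": -0.7, "rz": -0.15}, {"dx": -0.6, "dy": 0.2, "rx": -0.7, "rz": -0.15}], "jaw": 100}}

```text
invalid input
```

Emit:
{"method": "drive_tool", "body": {"steps": [{"rx": 0.01, "ry": 0.5, "rz": 0.86}, {"rx": 0.01, "ry": 0.5, "rz": 0.86}, {"rx": 0.01, "ry": 0.5, "rz": 0.86}, {"rx": 0.01, "ry": 0.5, "rz": 0.86}, {"rx": 0.01, "ry": 0.5, "rz": 0.86}, {"rx": 0.01, "ry": 0.5, "rz": 0.86}, {"rx": 0.01, "ry": 0.5, "rz": 0.86}, {"rx": 0.01, "ry": 0.5, "rz": 0.86}]}}

```text
invalid input
```

```bash
python3 - <<'E'
from h import *
from workcell import env,eyes
o=env.observe();print(o["clock"],o["eef_pos"],o["tcp_rot"],o["qpos"].round(2))
d=eyes.get_image("wrist"); np.savez("pics/w1.npz",**d); cv2.imwrite("pics/w1.png",cv2.resize(d["pixels"],(800,600)))
p,R=target(frame(np.radians(88.3)),np.array([528.5,102,76.]),110,80); plan(env.observe(),p,R)
E
```

```text
0.15 [6.74486380e+02 1.11185343e-01 2.30244909e+02] [-3.13975997e+00 -2.87223279e-04  1.57079377e+00] [-0.15  0.29  1.58  0.    1.28 -0.15]
dp mm [-144.4  156.9  -59.2] units [-3.611  3.922 -1.479] rotvec deg [-24.47  21.12  76.41] units [-4.079  3.52  12.734] rows>= 13.0
```

View pics/w1.png

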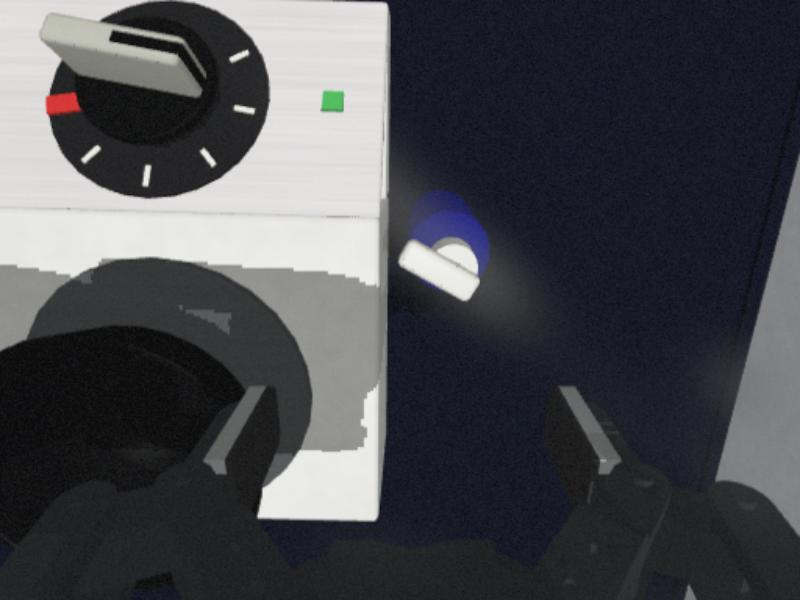

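Emit:
{"method": "drive_tool", "body": {"steps": [{"dx": -0.3, "dy": 0.6, "dz": 0, "rx": -0.6, "ry": 0, "rz": 0}, {"dx": -0.3, "dy": 0.6, "dz": 0, "rx": -0.6, "ry": 0, "rz": 0}, {"dx": -0.4, "dy": 0.6, "dz": 0, "rx": -0.6, "ry": 0, "rz": 0}, {"dx": -0.4, "dy": 0.6, "dz": 0, "rx": -0.6, "ry": 0, "rz": 0}, {"dx": -0.5, "dy": 0.5, "dz": 0, "rx": -0.6, "ry": 0, "rz": 0}, {"dx": -0.5, "dy": 0.5, "dz": 0, "rx": -0.6, "ry": 0, "rz": 0}, {"dx": -0.6, "dy": 0.3, "dz": 0, "rx": -0.7, "ry": 0, "rz": -0.15}, {"dx": -0.6, "dy": 0.2, "dz": 0, "rx": -0.7, "ry": 0, "rz": -0.15}], "jaw": 100, "squeeze": 60}}

```text
clock: 0.87
eef_pos: [529.9, 157.3, 231.7]
tcp_rot: [3.137, 0.526, 1.538]
contact_force: [0.9, -0.1, -0.6]
gripper_width: 85.8
```

Emit:
{"method": "drive_tool", "body": {"steps": [{"dx": 0, "dy": 0, "dz": 0, "rx": 0.01, "ry": 0.5, "rz": 0.86}, {"dx": 0, "dy": 0, "dz": 0, "rx": 0.01, "ry": 0.5, "rz": 0.86}, {"dx": 0, "dy": 0, "dz": 0, "rx": 0.01, "ry": 0.5, "rz": 0.86}, {"dx": 0, "dy": 0, "dz": 0, "rx": 0.01, "ry": 0.5, "rz": 0.86}, {"dx": 0, "dy": 0, "dz": 0, "rx": 0.01, "ry": 0.5, "rz": 0.86}, {"dx": 0, "dy": 0, "dz": 0, "rx": 0.01, "ry": 0.5, "rz": 0.86}, {"dx": 0, "dy": 0, "dz": 0, "rx": 0.01, "ry": 0.5, "rz": 0.86}, {"dx": 0, "dy": 0, "dz": 0, "rx": 0.01, "ry": 0.5, "rz": 0.86}]}}

```text
clock: 1.53
eef_pos: [530.8, 156.0, 231.1]
tcp_rot: [-2.734, 0.344, 2.449]
contact_force: [0.3, 0.5, -0.9]
gripper_width: 85.1
```

```bash
python3 - <<'E'
from h import *
from workcell import env,eyes
o=env.observe();print(o["clock"],o["eef_pos"],o["tcp_rot"],o["qpos"].round(2))
d=eyes.get_image("wrist"); np.savez("pics/w1.npz",**d); cv2.imwrite("pics/w1.png",cv2.resize(d["pixels"],(800,600)))
p,R=target(frame(np.radians(88.3)),np.array([528.5,102,76.]),110,80); plan(env.observe(),p,R)
E
```

```text
1.5333 [530.80526746 156.04202685 231.05383117] [-2.73351172  0.34381087  2.44910603] [ 0.32  0.16  1.79 -0.5   1.41 -0.35]
dp mm [ -0.7   0.9 -59.8] units [-0.017  0.023 -1.494] rotvec deg [ 0.69 15.97 27.6 ] units [0.114 2.662 4.601] rows>= 5.0
```

View pics/w1.png

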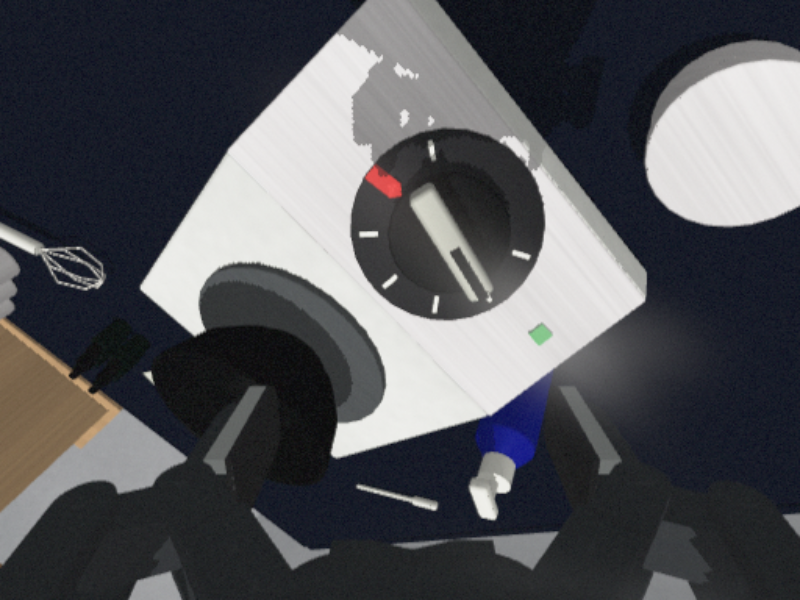

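Wrist view: the bar runs from (424,190) to (483,297), with the pointer on the hidden stop 1 tick. The other ticks and the red marker (383,182) are clear, so I refine the axis from this view.

```bash
cat > fit.py <<'E'
from h import *
from scipy.optimize import least_squares
from workcell import env
d=load("w1"); v,u=np.mgrid[0:384,0:512]; P=pts(d,u,v); im=d["pixels"].astype(int)
F0=frame(np.radians(88.3)); c=np.array([528.5,102,76.]); L=(P-c)@F0
m=(d["range_z"]>0)&(np.hypot(L[...,0],L[...,1])>68)&(abs(L[...,0])<60)&(abs(L[...,1])<105)&(abs(L[...,2])<8)
Q=P[m]; cc=Q.mean(0)
for _ in range(3):
    cc=Q.mean(0); nn=np.linalg.svd(Q-cc,full_matrices=False)[2][2]; nn*=np.sign(nn[2]); Q=Q[abs((Q-cc)@nn)<3]
print("plane",len(Q),nn.round(4),np.degrees([np.arccos(nn[2]),np.arctan2(nn[1],nn[0])]).round(2))
t=np.array([[521,255],[435,303],[390,282],[369,234],[432,152]])*.64-.2; kk=[0,2,3,4,6]
def model(p):
    F=frame(p[3]); a=-(np.array(kk)-3)*np.radians(40); return p[:3]+4*F[:,2]+p[4]*(np.cos(a)[:,None]*F[:,0]+np.sin(a)[:,None]*F[:,1])
def f(p): return np.r_[(proj(d,model(p))-t).ravel(),((cc-p[:3])@frame(p[3])[:,2])*2]
o=least_squares(f,[528.5,102,76,1.54,50]); p=o.x; print(p.round(2),np.degrees(p[3]).round(2),o.fun.round(2))
# bar top from depth
F=frame(p[3]); L=(P-p[:3])@F; m=(d["range_z"]>0)&(L[...,2]>46)&(L[...,2]<54)&(np.hypot(L[...,0],L[...,1])<45)
B=L[m]; print("bar",len(B),np.median(B[:,2])); r=cv2.minAreaRect(B[:,:2].astype(np.float32)); print(r); ang=np.linalg.svd(B[:,:2]-B[:,:2].mean(0),full_matrices=False)[2][0]; print("bar dir",np.degrees(np.arctan2(ang[1],ang[0])))
np.save("c.npy",p)
E
python3 fit.py
```

```text
plane 10987 [0.0145 0.4999 0.866 ] [30.01 88.34]
[528.74 101.24  75.52   1.54  50.68] 88.35 [-0.48 -0.07  0.24  0.69  0.06 -0.4   0.14  0.12  0.05 -0.3  -0.  ]
bar 1426 49.868454728213635
((-0.41068994998931885, -0.4874992370605469), (70.20459747314453, 16.010883331298828), 79.99386596679688)
bar dir 80.09867749476842
```

Emit:
{"method": "drive_tool", "body": {"steps": [{"dx": 0, "dy": 0, "dz": -0.3, "rx": 0.02, "ry": 0.5, "rz": 0.86}, {"dx": 0, "dy": 0, "dz": -0.3, "rx": 0.02, "ry": 0.5, "rz": 0.86}, {"dx": 0, "dy": 0, "dz": -0.3, "rx": 0.02, "ry": 0.5, "rz": 0.86}, {"dx": 0, "dy": 0, "dz": -0.3, "rx": 0.02, "ry": 0.5, "rz": 0.86}, {"dx": 0, "dy": 0, "dz": -0.3, "rx": 0.02, "ry": 0.5, "rz": 0.86}, {"dx": 0, "dy": 0, "dz": 0, "rx": 0.0, "ry": 0.1, "rz": 0.2}, {"dx": 0, "dy": 0, "dz": 0, "rx": 0, "ry": 0, "rz": 0}], "jaw": 70}}

```text
clock: 2.17
eef_pos: [530.4, 155.8, 170.6]
tcp_rot: [-2.624, 0.098, 2.94]
contact_force: [-0.4, 0.8, 0.5]
gripper_width: 59.7
```

```bash
cat > st.py <<'E'
from h import *
import sys
from workcell import env
p=np.load("c.npy"); F=frame(p[3]); o=env.observe()
def state(o):
    L=(o["eef_pos"]-p[:3])@F; M=Rot.from_euler("xyz",o["tcp_rot"]).as_matrix(); X=-F.T@M[:,0]
    print("clk",o["clock"],"tcp in panel",L.round(1),"ang",np.degrees(np.arctan2(X[1],X[0])).round(1),"tilt err",np.degrees(np.arccos(min(1,-(F.T@M[:,2])[2]))).round(2),"force panel",(F.T@o["contact_force"]).round(1),"mom",(F.T@o["moment"]).round(2),"w",o["gripper_width"].round(1),"q",o["qpos"].round(2))
state(o)
if len(sys.argv)>1:
    out,a=map(float,sys.argv[1:3]); plan(o,*target(F,p[:3],out,a))
E
python3 st.py 23 80
```

```text
Traceback (most recent call last):
  File "st.py", line 8, in <module>
    state(o)
    ~~~~~^^^
  File "st.py", line 7, in state
    print("clk",o["clock"],"tcp in panel",L.round(1),"ang",np.degrees(np.arctan2(X[1],X[0])).round(1),"tilt err",np.degrees(np.arccos(min(1,-(F.T@M[:,2])[2]))).round(2),"force panel",(F.T@o["contact_force"]).round(1),"mom",(F.T@o["moment"]).round(2),"w",o["gripper_width"].round(1),"q",o["qpos"].round(2))
                                                                                                                                                                                                                                                              ^^^^^^^^^^^^^^^^^^^^^^^^
AttributeError: 'float' object has no attribute 'round'
```

```bash
sed -i 's/o\["gripper_width"\].round(1)/round(o["gripper_width"],1)/' st.py; python3 st.py 23 80
```

```text
clk 2.1667 tcp in panel [2.000e-01 1.000e-01 1.096e+02] ang 78.7 tilt err 0.14 force panel [-0.5 -0.5  0.8] mom [-0.    0.25  0.03] w 59.7 q [ 0.32  0.22  1.83 -0.51  1.31 -0.84]
dp mm [ -1.4 -43.1 -75.1] units [-0.034 -1.077 -1.879] rotvec deg [0.14 0.62 1.2 ] units [0.024 0.103 0.2  ] rows>= 3.0
```

Emit:
{"method": "drive_tool", "body": {"steps": [{"dx": 0, "dy": -0.22, "dz": -0.38, "rx": 0, "ry": 0.1, "rz": 0.2}, {"dx": 0, "dy": -0.22, "dz": -0.38, "rx": 0, "ry": 0, "rz": 0}, {"dx": -0.03, "dy": -0.22, "dz": -0.38, "rx": 0, "ry": 0, "rz": 0}, {"dx": 0, "dy": -0.21, "dz": -0.37, "rx": 0, "ry": 0, "rz": 0}, {"dx": 0, "dy": -0.1, "dz": -0.18, "rx": 0, "ry": 0, "rz": 0}, {"dx": 0, "dy": -0.1, "dz": -0.18, "rx": 0, "ry": 0, "rz": 0}, {"dx": 0, "dy": 0, "dz": 0, "rx": 0, "ry": 0, "rz": 0}, {"dx": 0, "dy": 0, "dz": 0, "rx": 0, "ry": 0, "rz": 0}]}}

```text
clock: 2.83
eef_pos: [530.2, 113.3, 97.1]
tcp_rot: [-2.623, 0.089, 2.963]
contact_force: [-0.1, 0.6, -1.0]
gripper_width: 59.4
```

```bash
python3 st.py 23 80; python3 - <<'E'
from workcell import eyes
import cv2
d=eyes.get_image("side");cv2.imwrite("pics/s2.png",cv2.resize(d["pixels"][100:300,150:400],None,fx=3,fy=3,interpolation=2))
E
```

```text
clk 2.8333 tcp in panel [ 0.3  1.2 24.8] ang 80.0 tilt err 0.17 force panel [-1.  -0.1 -0.6] mom [-0.05  0.24  0.02] w 59.4 q [ 0.25  0.28  1.91 -0.56  1.16 -0.84]
dp mm [-1.2 -0.6 -1.7] units [-0.03  -0.015 -0.042] rotvec deg [ 0.09  0.12 -0.08] units [ 0.015  0.021 -0.014] rows>= 1.0
```

View pics/s2.png

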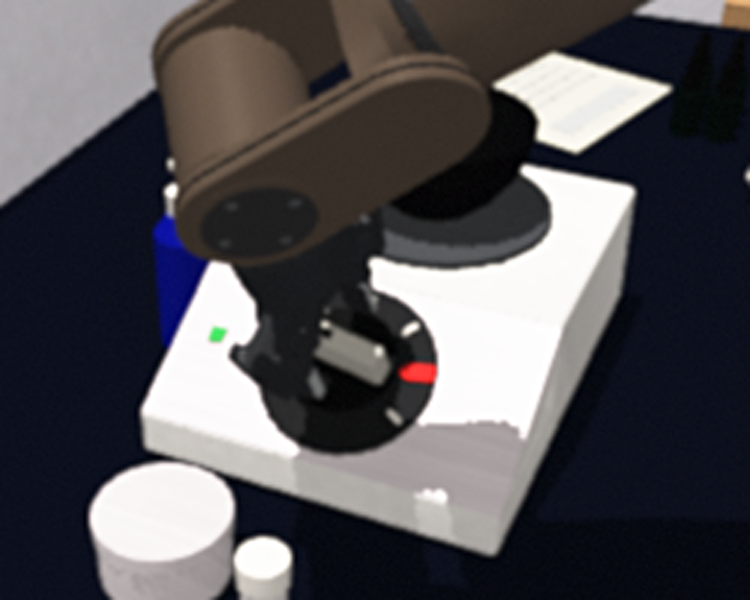

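Emit:
{"method": "drive_tool", "body": {"steps": [{"dx": -0.03, "dy": 0, "dz": -0.03, "rx": 0, "ry": 0, "rz": 0}, {"dx": 0, "dy": 0, "dz": 0, "rx": 0, "ry": 0, "rz": 0}, {"dx": 0, "dy": 0, "dz": 0, "rx": 0, "ry": 0, "rz": 0}, {"dx": 0, "dy": 0, "dz": 0, "rx": 0, "ry": 0, "rz": 0}, {"dx": 0, "dy": 0, "dz": 0, "rx": 0, "ry": 0, "rz": 0}, {"dx": 0, "dy": 0, "dz": 0, "rx": 0, "ry": 0, "rz": 0}, {"dx": 0, "dy": 0, "dz": 0, "rx": 0, "ry": 0, "rz": 0}, {"dx": 0, "dy": 0, "dz": 0, "rx": 0, "ry": 0, "rz": 0}], "jaw": 0, "squeeze": 60}}

```text
clock: 3.55
eef_pos: [528.9, 113.9, 95.7]
tcp_rot: [-2.624, 0.089, 2.964]
contact_force: [-0.2, 4.8, 2.3]
gripper_width: 15.1
```

```bash
python3 st.py 14 80
```

```text
clk 3.55 tcp in panel [-0.8 -0.2 23.8] ang 80.1 tilt err 0.17 force panel [-3.1 -0.3  4.4] mom [-0.13  0.62  0.  ] w 15.1 q [ 0.25  0.28  1.92 -0.55  1.16 -0.84]
dp mm [ 0.  -5.6 -8.1] units [ 0.001 -0.141 -0.202] rotvec deg [ 0.03  0.11 -0.14] units [ 0.005  0.019 -0.024] rows>= 1.0
```

Emit:
{"method": "drive_tool", "body": {"steps": [{"dx": 0, "dy": -0.04, "dz": -0.06, "rx": 0, "ry": 0, "rz": 0}, {"dx": 0, "dy": -0.04, "dz": -0.06, "rx": 0, "ry": 0, "rz": 0}, {"dx": 0, "dy": -0.03, "dz": -0.06, "rx": 0, "ry": 0, "rz": 0}, {"dx": 0, "dy": 0, "dz": 0, "rx": 0, "ry": 0, "rz": 0}, {"dx": 0, "dy": 0, "dz": 0, "rx": 0, "ry": 0, "rz": 0}]}}

```text
clock: 3.97
eef_pos: [528.8, 109.8, 88.7]
tcp_rot: [-2.625, 0.089, 2.963]
contact_force: [-2.7, 6.7, 4.6]
gripper_width: 14.9
```

```bash
python3 st.py 15 80
```

```text
clk 3.9667 tcp in panel [-0.8 -0.1 15.7] ang 80.0 tilt err 0.15 force panel [-3.4 -2.8  7.3] mom [-0.37  0.73 -0.02] w 14.9 q [ 0.24  0.29  1.92 -0.56  1.14 -0.84]
dp mm [ 0.1 -1.  -0.2] units [ 0.003 -0.026 -0.005] rotvec deg [-0.    0.11 -0.11] units [-0.     0.018 -0.019] rows>= 1.0
```

Emit:
{"method": "drive_tool", "body": {"steps": [{"dx": 0, "dy": -0.01, "dz": -0.01, "rx": -0.01, "ry": -0.3, "rz": -0.52}, {"dx": 0, "dy": 0, "dz": 0, "rx": -0.01, "ry": -0.42, "rz": -0.72}, {"dx": 0, "dy": 0, "dz": 0, "rx": -0.01, "ry": -0.42, "rz": -0.72}, {"dx": 0, "dy": 0, "dz": 0, "rx": -0.01, "ry": -0.42, "rz": -0.72}, {"dx": 0, "dy": 0, "dz": 0, "rx": -0.01, "ry": -0.42, "rz": -0.72}, {"dx": 0, "dy": 0, "dz": 0, "rx": -0.01, "ry": -0.42, "rz": -0.72}, {"dx": 0, "dy": 0, "dz": 0, "rx": -0.01, "ry": -0.42, "rz": -0.72}, {"dx": 0, "dy": 0, "dz": 0, "rx": -0.01, "ry": -0.42, "rz": -0.72}]}}

```text
clock: 4.63
eef_pos: [528.5, 109.2, 88.5]
tcp_rot: [-2.78, 0.389, 2.333]
contact_force: [-2.0, 7.0, 5.4]
gripper_width: 14.8
```

```bash
python3 st.py 15 40
```

```text
clk 4.6333 tcp in panel [-0.4 -0.4 15.2] ang 41.2 tilt err 0.19 force panel [-3.3 -2.2  8.2] mom [-0.57  0.52 -0.02] w 14.8 q [ 0.24  0.29  1.93 -0.56  1.14 -0.16]
dp mm [ 0.4 -0.4 -0. ] units [ 0.011 -0.011 -0.001] rotvec deg [ 0.06 -0.43 -1.1 ] units [ 0.01  -0.072 -0.184] rows>= 1.0
```

Emit:
{"method": "drive_tool", "body": {"steps": [{"dx": 0, "dy": 0, "dz": 0, "rx": -0.01, "ry": -0.42, "rz": -0.72}, {"dx": 0, "dy": 0, "dz": 0, "rx": -0.01, "ry": -0.42, "rz": -0.72}, {"dx": 0, "dy": 0, "dz": 0, "rx": -0.01, "ry": -0.42, "rz": -0.72}, {"dx": 0, "dy": 0, "dz": 0, "rx": -0.01, "ry": -0.42, "rz": -0.72}, {"dx": 0, "dy": 0, "dz": 0, "rx": -0.01, "ry": -0.42, "rz": -0.72}, {"dx": 0, "dy": 0, "dz": 0, "rx": -0.01, "ry": -0.42, "rz": -0.72}, {"dx": 0, "dy": 0, "dz": 0, "rx": -0.01, "ry": -0.42, "rz": -0.72}, {"dx": 0, "dy": 0, "dz": 0, "rx": -0.01, "ry": -0.42, "rz": -0.72}]}}

```text
clock: 5.3
eef_pos: [528.0, 109.0, 88.4]
tcp_rot: [-3.133, 0.527, 1.565]
contact_force: [-3.3, 5.8, 6.1]
gripper_width: 14.7
```

```bash
python3 st.py 15 0
```

```text
clk 5.3 tcp in panel [-0.2 -1.  15. ] ang 1.2 tilt err 0.24 force panel [-1.9 -3.5  8.1] mom [-0.76  0.53 -0.1 ] w 14.7 q [ 0.24  0.29  1.93 -0.56  1.14  0.54]
dp mm [ 1.  -0.2  0.1] units [ 0.025 -0.006  0.004] rotvec deg [ 0.16 -0.44 -1.09] units [ 0.027 -0.073 -0.181] rows>= 1.0
```

Emit:
{"method": "drive_tool", "body": {"steps": [{"dx": 0, "dy": 0, "dz": 0, "rx": -0.01, "ry": -0.42, "rz": -0.72}, {"dx": 0, "dy": 0, "dz": 0, "rx": -0.01, "ry": -0.42, "rz": -0.72}, {"dx": 0, "dy": 0, "dz": 0, "rx": -0.01, "ry": -0.42, "rz": -0.72}, {"dx": 0, "dy": 0, "dz": 0, "rx": -0.01, "ry": -0.42, "rz": -0.72}, {"dx": 0, "dy": 0, "dz": 0, "rx": -0.01, "ry": -0.42, "rz": -0.72}, {"dx": 0, "dy": 0, "dz": 0, "rx": -0.01, "ry": -0.42, "rz": -0.72}, {"dx": 0, "dy": 0, "dz": 0, "rx": -0.01, "ry": -0.42, "rz": -0.72}, {"dx": 0, "dy": 0, "dz": 0, "rx": -0.01, "ry": -0.42, "rz": -0.72}]}}

```text
clock: 5.97
eef_pos: [527.5, 109.1, 88.1]
tcp_rot: [2.789, 0.402, 0.792]
contact_force: [-4.2, 6.1, 6.3]
gripper_width: 15.0
```

```bash
python3 st.py 15 -80
```

```text
clk 5.9667 tcp in panel [-0.5 -1.5 14.8] ang -38.9 tilt err 0.28 force panel [-2.  -4.4  8.4] mom [-0.96  0.72 -0.06] w 15.0 q [ 0.24  0.29  1.93 -0.56  1.14  1.24]
dp mm [ 1.4 -0.4  0.4] units [ 0.036 -0.009  0.01 ] rotvec deg [ -0.31 -20.55 -35.64] units [-0.051 -3.425 -5.939] rows>= 7.0
```

Emit:
{"method": "drive_tool", "body": {"steps": [{"dx": 0.01, "dy": 0, "dz": 0, "rx": -0.01, "ry": -0.43, "rz": -0.74}, {"dx": 0.01, "dy": 0, "dz": 0, "rx": -0.01, "ry": -0.43, "rz": -0.74}, {"dx": 0.01, "dy": 0, "dz": 0, "rx": -0.01, "ry": -0.43, "rz": -0.74}, {"dx": 0, "dy": 0, "dz": 0, "rx": -0.01, "ry": -0.43, "rz": -0.74}, {"dx": 0, "dy": 0, "dz": 0, "rx": -0.01, "ry": -0.43, "rz": -0.74}, {"dx": 0, "dy": 0, "dz": 0, "rx": -0.01, "ry": -0.43, "rz": -0.74}, {"dx": 0, "dy": 0, "dz": 0, "rx": -0.01, "ry": -0.43, "rz": -0.74}, {"dx": 0, "dy": 0, "dz": 0, "rx": -0.01, "ry": -0.43, "rz": -0.74}]}}

```text
clock: 6.63
eef_pos: [527.4, 109.5, 87.8]
tcp_rot: [2.62, 0.091, 0.121]
contact_force: [-7.0, 8.3, 7.9]
gripper_width: 15.0
```

Emit:
{"method": "drive_tool", "body": {"steps": [{"dx": 0, "dy": 0, "dz": 0, "rx": 0, "ry": 0, "rz": 0}, {"dx": 0, "dy": 0, "dz": 0, "rx": 0, "ry": 0, "rz": 0}]}}

```text
clock: 6.8
eef_pos: [527.4, 109.5, 87.8]
tcp_rot: [2.62, 0.093, 0.125]
contact_force: [-8.2, 8.6, 7.2]
gripper_width: 14.9
```

```bash
python3 st.py 24 -80
```

```text
clk 6.8 tcp in panel [-1.  -1.6 14.8] ang -79.7 tilt err 0.34 force panel [-3.6 -8.5 10.4] mom [-1.43  0.83 -0.06] w 14.9 q [ 0.24  0.29  1.92 -0.56  1.15  1.96]
dp mm [1.7 3.7 8.5] units [0.042 0.093 0.212] rotvec deg [ 0.28 -0.32 -0.17] units [ 0.047 -0.053 -0.028] rows>= 1.0
```

Emit:
{"method": "drive_tool", "body": {"steps": [{"dx": 0, "dy": 0.04, "dz": 0.07, "rx": 0, "ry": 0, "rz": 0}, {"dx": 0, "dy": 0.04, "dz": 0.07, "rx": 0, "ry": 0, "rz": 0}, {"dx": 0, "dy": 0.03, "dz": 0.06, "rx": 0, "ry": 0, "rz": 0}, {"dx": 0, "dy": 0, "dz": 0, "rx": 0, "ry": 0, "rz": 0}, {"dx": 0, "dy": 0, "dz": 0, "rx": 0, "ry": 0, "rz": 0}]}}

```text
clock: 7.22
eef_pos: [527.4, 113.6, 94.8]
tcp_rot: [2.621, 0.093, 0.126]
contact_force: [-5.8, 5.2, 2.0]
gripper_width: 15.0
```

Emit:
{"method": "drive_tool", "body": {"steps": [{"dx": 0, "dy": 0, "dz": 0, "rx": 0, "ry": 0, "rz": 0}, {"dx": 0, "dy": 0, "dz": 0, "rx": 0, "ry": 0, "rz": 0}, {"dx": 0, "dy": 0, "dz": 0, "rx": 0, "ry": 0, "rz": 0}, {"dx": 0, "dy": 0, "dz": 0, "rx": 0, "ry": 0, "rz": 0}, {"dx": 0, "dy": 0, "dz": 0, "rx": 0, "ry": 0, "rz": 0}, {"dx": 0, "dy": 0, "dz": 0, "rx": 0, "ry": 0, "rz": 0}], "jaw": 70}}

```text
clock: 7.72
eef_pos: [529.9, 112.6, 95.7]
tcp_rot: [2.618, 0.088, 0.129]
contact_force: [-0.2, 0.1, 0.5]
gripper_width: 59.9
```

```bash
python3 st.py 24 -80
```

```text
clk 7.7167 tcp in panel [ 0.3  0.8 23.2] ang -79.6 tilt err 0.41 force panel [ 0.1 -0.2  0.4] mom [ 0.04  0.25 -0.03] w 59.9 q [ 0.25  0.29  1.92 -0.56  1.16  1.95]
dp mm [-0.8  0.7  0.6] units [-0.02   0.017  0.015] rotvec deg [ 0.37 -0.04 -0.39] units [ 0.062 -0.006 -0.066] rows>= 1.0
```

Free of contact. I retreat along the normal and look.

Emit:
{"method": "drive_tool", "body": {"steps": [{"dx": 0, "dy": 0.2, "dz": 0.35, "rx": 0, "ry": 0, "rz": 0}, {"dx": 0, "dy": 0.2, "dz": 0.35, "rx": 0, "ry": 0, "rz": 0}, {"dx": 0, "dy": 0.2, "dz": 0.35, "rx": 0, "ry": 0, "rz": 0}, {"dx": 0, "dy": 0.2, "dz": 0.35, "rx": 0, "ry": 0, "rz": 0}, {"dx": 0, "dy": 0.2, "dz": 0.4, "rx": 0, "ry": 0, "rz": 0}, {"dx": 0, "dy": 0.2, "dz": 0.6, "rx": 0, "ry": 0, "rz": 0}, {"dx": 0, "dy": 0, "dz": 0.6, "rx": 0, "ry": 0, "rz": 0}, {"dx": 0, "dy": 0, "dz": 0.6, "rx": 0, "ry": 0, "rz": 0}]}}

```text
clock: 8.38
eef_pos: [529.6, 161.1, 240.6]
tcp_rot: [2.618, 0.089, 0.13]
contact_force: [0.6, -0.3, -0.0]
gripper_width: 59.8
```

Emit:
{"method": "drive_tool", "body": {"steps": [{"dx": 0, "dy": 0, "dz": 0, "rx": 0, "ry": 0.5, "rz": 0.86}, {"dx": 0, "dy": 0, "dz": 0, "rx": 0, "ry": 0.5, "rz": 0.86}, {"dx": 0, "dy": 0, "dz": 0, "rx": 0, "ry": 0.5, "rz": 0.86}, {"dx": 0, "dy": 0, "dz": 0, "rx": 0, "ry": 0.5, "rz": 0.86}, {"dx": 0, "dy": 0, "dz": 0, "rx": 0, "ry": 0, "rz": 0}]}}

```text
clock: 8.8
eef_pos: [529.8, 160.7, 239.7]
tcp_rot: [2.685, 0.287, 0.505]
contact_force: [0.6, 0.2, -0.0]
gripper_width: 59.4
```

```bash
python3 - <<'E'
from h import *
from workcell import env,eyes
p=np.load("c.npy"); F=frame(p[3])
ims=[]
for n in ["wrist","side","scene"]:
    d=eyes.get_image(n); ims.append(d["pixels"]); np.savez(f"pics/{n}9.npz",**d)
    v,u=np.mgrid[0:384,0:512]; L=(pts(d,u,v)-p[:3])@F; m=(d["range_z"]>0)&(L[...,2]>(44 if n!="wrist" else 35))&(L[...,2]<54)&(np.hypot(L[...,0],L[...,1])<42)
    if n=="wrist":
        m&=(d["pixels"].min(2)>60)|True; B=L[m&(L[...,2]>46)]; g=np.linalg.svd(B[:,:2]-B[:,:2].mean(0),full_matrices=False)[2][0]
        print(len(B),"top",np.median(B[:,2]),"ctr",B.mean(0),"dir",np.degrees(np.arctan2(g[1],g[0])))
cv2.imwrite("pics/end.png",cv2.resize(np.vstack([np.hstack(ims[:2]),np.hstack([ims[2],ims[2]*0])]),(800,600)))
for nm in ["0","9"]:
    D=load("scene"+nm);v,u=np.mgrid[0:384,0:512];P=pts(D,u,v);im=D["pixels"].astype(int)
    m=(im[...,0]>90)&(im[...,0]>im[...,2]*2.5)&(P[...,2]>40)&(P[...,0]<800);print("blue",np.median(P[m],0).round(1))
print(env.observe()["contact_force"],env.observe()["clock"])
E
```

```text
1319 top 50.02946957430693 ctr [-0.67581396  1.5266201  49.911657  ] dir -79.93923272664819
blue [706.2  -3.6  88.3]
blue [706.5  -3.2  89.1]
[0.10760884 0.58000969 0.54629267] 8.95
```

View pics/end.png

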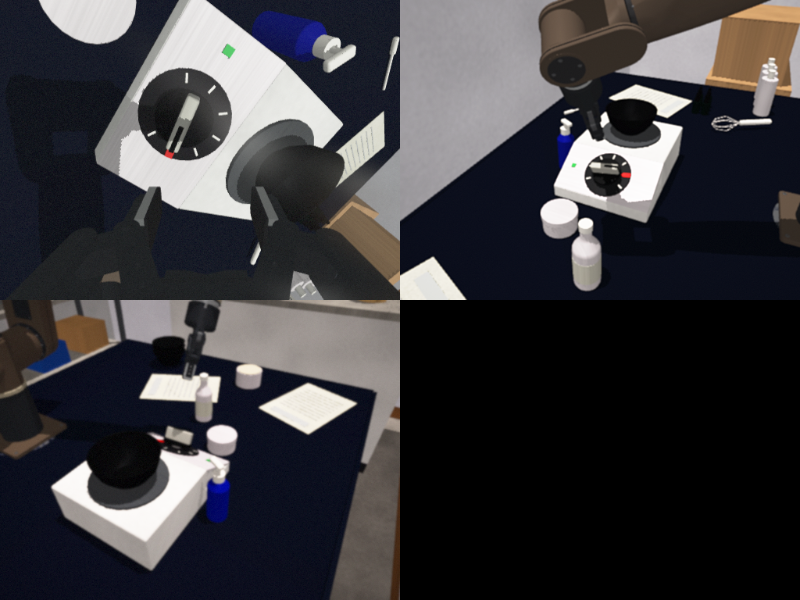

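The wrist view shows the pointer line running to the red marker at (169,155), with the dial sprung out (bar top 50.0 mm, direction −79.9°). The bowl, both bottles and the tin are where they were, and the arm is clear.

```bash
python3 -c "
from workcell import order
print(order.hand_in())"
```

```text
the job is handed in; nothing more can be done
None
```

The selector dial now rests at the red marker, and I have handed the job in at about 9 s on the robot's clock. It started on stop 1 (0.698). I gripped the bar, pushed it in about 9 mm, turned it 160° clockwise to the marker at stop 5 (3.491), let it spring out and released it.

- **Dial angle:** the bar reads −79.9° from up the slope, against a target of −80°. The picture shows the black line running to the red marker.
- **Dial height:** the top of the bar is 50.0 mm out from the panel, so the dial is fully out.
- **Loose objects:** the blue bottle is within 1 mm of its starting place by measurement. The bowl, tin and silver bottle look unmoved in the before and after pictures, but I did not measure them.
- **Contact and force:** the arm is clear with no contact. The highest wrist force I read was about 14 N.

No check failed. The first position fits from single cameras disagreed by up to about 20 mm, but a closer view from the wrist camera settled this to under 1 mm. The first two move calls were refused as invalid and did not move the arm.

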